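# Clamp a drive board in the cam jig with one finger

### The arm

A 7-joint arm with a two-finger parallel gripper is mounted at the origin on a cart in front of the work surface, level with it; the furniture and walls round the work are solid. World frame = base frame: x ahead of the robot, y to its left, z up, the work surface at z = 0. Lengths are in m, angles in rad, forces in N, time in s.
With the tool pointing down it reaches from about 0.425 to 0.925 m from the base axis. Payload 6.8 kg.
Tool frame: the origin (TCP) lies at the very end of the fingers, on their centre line; the grasp point (between the pads) lies 19 mm behind it; z points along the fingers, y is the line along which they close (so a half turn about z gives the same grasp; the last joint's range is limited). The gripper opens to 85 mm and grips with 20 to 120 N. Pads are 22 mm wide; open, the fingers measure 114 mm over their backs; the gripper's body (76 mm by 85 mm) begins 54 mm behind the grasp point. The pads swing forward as they close: fully open they stand 13 mm farther back than shut.
Start: joints at [1.064, 0.477, 0.022, 1.555, -0.011, 1.109, -0.083], TCP at [0.262, -0.622, 0.231] pointing down, gripper open.
Joint ranges: [-2.96, 2.96], [-0.34, 2.1], [-1.41, 1.46], [0.24, 2.44], [-1.37, 4.51], [0.17, 1.92], [-2.96, 2.96]. Speed limits (rad/s): [2.39, 2.39, 3.14, 3.14, 3.14, 3.14, 3.14].

### API

Orientations are given as a unit quaternion [w, x, y, z].
In Python, from station import bot gives the robot as it stands. The module is installed in compiled form; this text tells all that it offers.
- The arm moves only by the shell command python3 -m jog 'ROWS' [OPENING] [FORCE]. ROWS is JSON, a list of rows, each a list of 4 numbers: the shift along the tool's x, y, z in cm, then the turn about the tool's z in rad. In form: [[x, y, z, spin], ...]. A call has 1 to 20 rows; each row is the pose to reach, as a shift and turn from the pose commanded when the call began, along the tool's axes at that moment; what a row does not reach only later rows make up. A row lasts 1/12 s, in which the tool goes at most 41.7 mm and 7.16 degrees, less where a joint would pass 70% of its speed; a pose out of reach is approached as far as the arm can. A call with a gripper value outside its range is refused whole. OPENING is the closure, from -1 (fully open) to 1 (shut), set as the call begins (- or left out, the last holds). The fingers move at their own pace and stop on an object; FORCE is the grip in N (left out, the last holds). Time passes only in rows, so rows that repeat a pose let the fingers close. It gives the time, the measured TCP pose, the force, the opening and the grip force at its end, in the units of the state.
- bot.get_obs(): the state, without advancing time (a new reading comes with each control period).
- bot.read_camera(name): name is "scene" or "side" or "wrist"; returns a dict with "pixels" (480x640x3 uint8, red, green, blue), "depth" (480x640 float32, m along the optical axis (not along the pixel's ray), 0 where there is no reading), "fovy" (degrees; the focal length in pixels is half the picture's height over the tangent of half this angle, whatever the lens; pixels are square), "cx", "cy" (the principal point, pixels), "pose" (4x4, takes a point from camera to world coordinates). Camera axes: x right, y down, z forward; pixel columns grow to the right and rows downward; lengths in m; the calibration is good to about 2 mm. The wrist camera is an equidistant fisheye: a pixel r from the principal point sees the ray r / f radians off the axis. A picture is of the moment at which its call begins.
- bot.hand_in(): hands the job in; it is judged then, once.
The state is a dict: "t": time; "q": joint angles; "joint_vel": joint speeds; "joint_torque": joint torques, N m; "eef_pos": TCP position; "tool_rot": TCP orientation; "contact_force": force on the tool from outside, world axes, zero at the start; "torque": the same for the moment, N m; "gripper_width": opening from 0.0 (shut) to 1.0 (fully open); "grasp_force": force on a finger pad.
Only numpy, scipy, OpenCV 4.12 (cv2) and the standard library are available. Lean on these libraries where they do the work, as an engineer would, in place of code of your own. Each camera call takes 0.05 s, during which the arm holds its last target. There are 200 camera calls.

### The job

Clamp the loose drive board in the jig for soldering, pushing its two moving arms with a fingertip. Push the cam lever clockwise, right round to its end stop, so that its eccentric slides the board against the fence and keeps it tight there; and push the hold-down anticlockwise by its thumb pin, round to its own end stop, so that its nose lies square over the board's left edge. Do not take the lever's grip or the pin between the fingers, do not touch or lift the board itself, and leave the pliers, solder reel and screwdriver where they lie.

Things in the scene. Friction and masses are not known exactly. Their poses are not given: they have to be found in the camera images.
- jig: clamping jig, an aluminium base plate fixed to the bench. Origin on the bench under the plate, z up, x towards the fence (away from the robot, turned 0 to 17 degrees left), y left. In this frame, mm: plate x -88..68, y -72..94, top z 16; right rail with a lip x -10..50, y -70..-50, top z 31; left rail x -25..50, y 56..90, top z 21; cam axis at x -55, y 0; hold-down axis at x 12, y 74
- fence: the fixed dark steel bar at the jig's far end that the board is clamped against, 14 x 92 x 14 mm. Origin and axes are those of the jig; in that frame its face towards the board is at x 50 mm, it spans y -52..40 mm, top at z 30 mm
- drive_board: loose dark green circuit board on a 5 mm aluminium plate, 80 (jig x) x 110 mm, 0.15-0.31 kg, between the rails with 1.5 mm play each side. Origin: centre of its underside, axes as the jig's. Bare top 22.6 mm above the bench, tallest part 41 mm. Starts 2 to 7 mm short of the fence (origin at jig x 3 to 8 mm); tight on the fence its origin is at jig x 10 mm
- cam_lever (a joint): angle of the cam lever, rad. 0: open, lever pointing right (263 degrees in the jig frame, counter-clockwise from x). Grows clockwise seen from above to the end stop at 1.623, lever then pointing to the robot (170 degrees). Starts at 0 to 0.2. Stiff: turns at 0.25 N m (4 N at the grip), up to 15 N near the end where it squeezes the board; stays where it is left
- cam_pivot (a point): point on the cam lever's upright axis at the grip's height, 36 mm above the bench, fixed to the jig. Below it the steel eccentric (radius 18 mm, 8 mm off the axis, 16 to 29 mm above the bench) pushes on the board's near edge
- cam_grip (a point): middle of the cam lever's black grip, on its centre line, 72 mm from the axis, 36 mm above the bench. The grip is round, 17 mm thick at most, and spans 44 to 92 mm from the axis; nearer the axis is a steel rod 8 mm thick. Its x axis points outward along the lever, z up
- hold_down (a joint): angle of the hold-down, rad. 0: parked, tail pointing away from the robot and a little left (20 degrees in the jig frame). Grows counter-clockwise seen from above to the end stop at 1.222, tail then pointing straight left (90 degrees), away from the board, and nose square over the board's left edge. Starts at 0 to 0.25. Turns at 0.06 N m (1.5 N at the pin); stays where it is left
- hold_pivot (a point): point on the hold-down's upright axis, 29 mm above the bench, fixed to the jig. The hold-down is a flat steel bar 13 mm wide, 26 to 32 mm above the bench: nose 37 mm long one way, tail 43 mm long the other way; a bolt head on the axis reaches 37 mm above the bench
- hold_pin (a point): middle of the upright black thumb pin on the hold-down's tail, 40 mm from the axis, 44 mm above the bench; the pin is 12 mm thick and stands from 32 to 58 mm above the bench. Its x axis points outward along the tail, z up
- hold_nose (a point): underside of the hold-down's nose near its tip, 36 mm from the axis, 26 mm above the bench, on the far side from the tail: about 3 mm over the board once it is swung in
- pliers: bystander, leave alone: pliers lying right of the jig towards the robot, 66 x 118 x 12 mm. Origin at the centre of the underside
- solder_reel: bystander, leave alone: reel of solder standing to the far left of the jig, 54 mm across, 36 mm high. Origin at the centre of the underside
- screwdriver: bystander, leave alone: screwdriver lying beyond the fence, 160 mm long, 22 mm thick. Origin at the centre of the underside
There are look-alikes about, which are no part of the job. Leave any white look-alike of the drive_board alone.

How it is judged:
By the outcome, as a careful person would: the job done as asked, in the order asked, and still so for the second after the job is handed in, with the robot touching nothing.
It also fails if it takes over 59 s, if anything falls off the work surface, if the arm or the gripper's body presses on something with over 40 N, if the wrist force passes 120 N, or if a joint passes its speed limit or range.

## Working session

There is one attempt and no reset: what is moved stays moved. The work goes in short steps, Python scripts to look and compute and a shell command to move; the robot and the scene stay as the last step left them, time stands still between calls to the robot, and variables do not carry over. Pictures are saved under pics/ and viewed, at most 10 in all, crops included, and the job is handed in when it is done.

```bash
mkdir -p pics
cat > h.py <<'E'
import numpy as np,cv2
from station import bot
def shot(n,f):
    c=bot.read_camera(n); cv2.imwrite(f'pics/{f}.png',c['pixels'][:,:,::-1]); np.savez(f'pics/{f}.npz',**c); return c
def ray(c,u,v):
    f=240/np.tan(np.radians(float(c['fovy']))/2); return np.array([(u-float(c['cx']))/f,(v-float(c['cy']))/f,1])
def pt(c,u,v):
    d=c['depth'][int(v),int(u)]; p=c['pose']; return p[:3,:3]@(ray(c,u,v)*d)+p[:3,3]
def atz(c,u,v,z):
    p=c['pose']; r=p[:3,:3]@ray(c,u,v); o=p[:3,3]; return o+r*(z-o[2])/r[2]
E
python3 - <<'E'
from h import *
for n in("scene","side"):
    c=shot(n,n+'0'); print(n,c['fovy'],c['cx'],c['cy'],c['pose'].round(3).tolist())
o=bot.get_obs(); print(o['t'],o['eef_pos'],o['tool_rot'],o['gripper_width'])
E
```

```text
scene 51.72000390629497 311.58719195958054 251.058087672209 [[-0.509, -0.66, 0.552, 0.026], [-0.86, 0.403, -0.312, 0.364], [-0.017, -0.634, -0.773, 0.864], [0.0, 0.0, 0.0, 1.0]]
side 48.31354772173105 323.608323476436 238.41433992389108 [[-0.877, -0.283, 0.387, 0.192], [-0.48, 0.521, -0.706, 0.838], [-0.002, -0.805, -0.593, 0.718], [0.0, 0.0, 0.0, 1.0]]
0.1 [ 0.26189052 -0.62151705  0.23038987] [-8.41367687e-04  9.80182603e-01  1.98094185e-01 -2.23233741e-04] 1.0005232926559422
```

View pics/scene0.png

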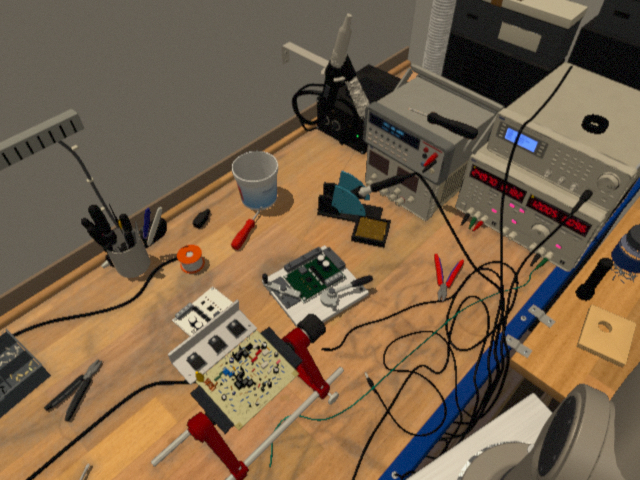

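View pics/side0.png

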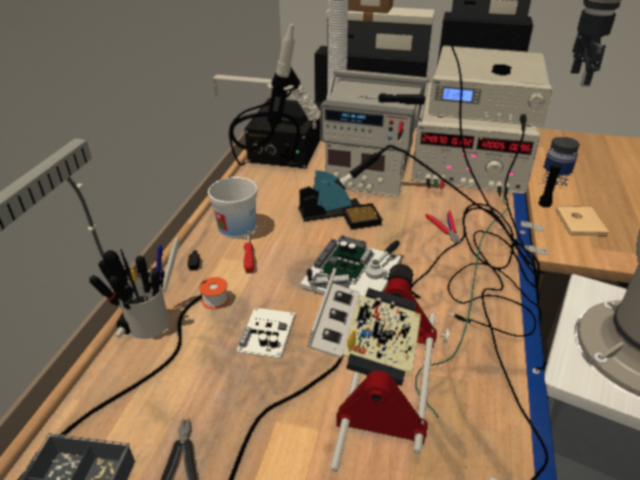

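The jig with the green board is at scene (316,283) and side (352,262). The look-alikes are the white board at scene (205,312) / side (267,333), and the beige board in the red vise at scene (250,375). Red pliers are at scene (447,275), the reel at (190,258) and the screwdriver at (243,233). Green matches the description, so I'm enlarging it.

Run:
```python
import cv2
a=cv2.imread('pics/scene0.png')[230:340,245:395]; cv2.imwrite('pics/c1.png',cv2.resize(a,None,fx=5.3,fy=5.3,interpolation=cv2.INTER_CUBIC))
a=cv2.imread('pics/side0.png')[225:315,290:420]; cv2.imwrite('pics/c2.png',cv2.resize(a,None,fx=6,fy=6,interpolation=cv2.INTER_CUBIC))
```

```text
(no output)
```

View pics/c1.png

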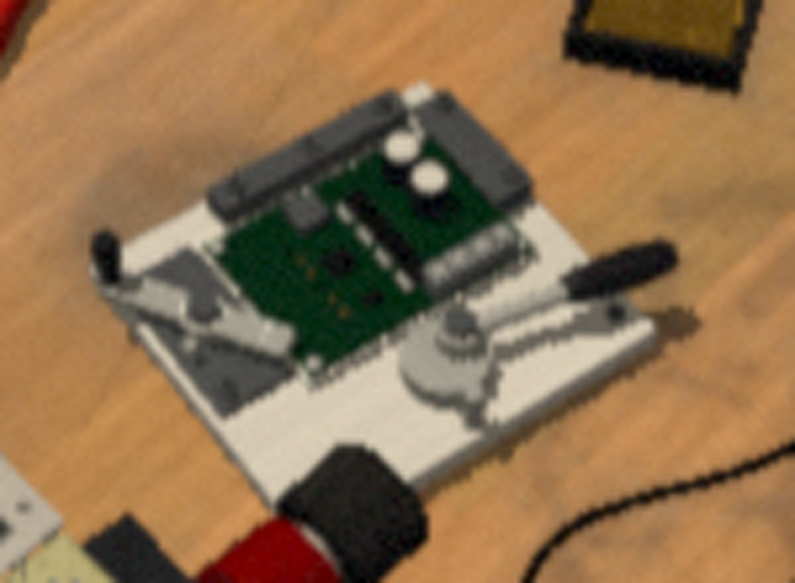

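View pics/c2.png

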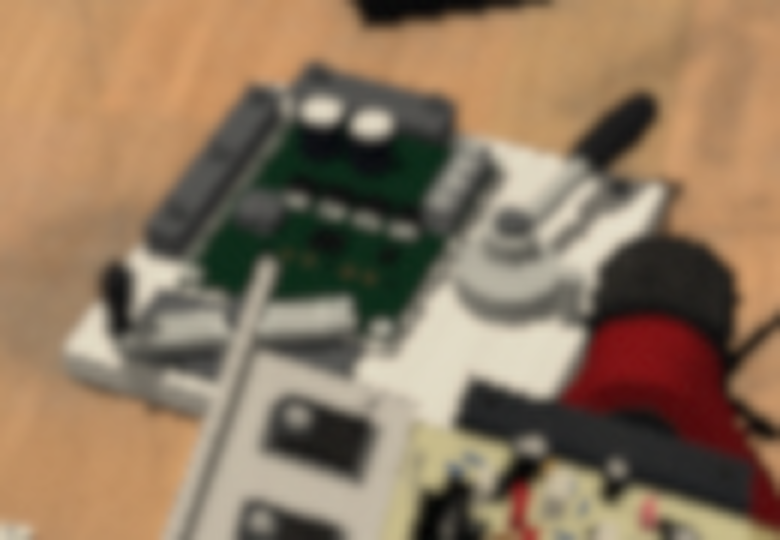

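The crops confirm the dark green board. Thumb pin: c1 (104,240), c2 (115,270). Lever grip: c1 (572,290)–(672,255), c2 (585,150)–(650,100). Cam cap: c1 (460,318), c2 (513,218). Next I'm fitting the jig pose from its corners in both views and triangulating the pin and grip.

```bash
cat > fit.py <<'E'
from h import *
from scipy.optimize import least_squares
S=dict(np.load('pics/scene0.npz')); D=dict(np.load('pics/side0.npz'))
us=lambda u,v:(245+u/5.3,230+v/5.3); ud=lambda u,v:(290+u/6,225+v/6)
def proj(c,P):
    q=c['pose'][:3,:3].T@(P-c['pose'][:3,3]); f=240/np.tan(np.radians(float(c['fovy']))/2)
    return np.array([c['cx']+f*q[0]/q[2],c['cy']+f*q[1]/q[2]])
L=[(S,us,a) for a in [((50,56,21),190,248),((-25,56,21),295,375),((-25,90,21),228,412),((64,40,30),212,187),((64,-52,30),395,93),((-88,-72,16),655,322),((68,-72,16),425,85),((-10,-70,31),532,185),((50,-70,31),445,92)]]+\
 [(D,ud,a) for a in [((64,40,30),150,240),((64,-52,30),262,88),((50,-70,31),315,68),((-10,-70,31),452,103),((-88,-72,16),668,182),((68,94,16),68,348)]]
def W(p,j): c,s=np.cos(p[2]),np.sin(p[2]); j=np.array(j)/1000.; return np.array([p[0]+c*j[0]-s*j[1],p[1]+s*j[0]+c*j[1],j[2]])
def res(p): return np.concatenate([proj(c,W(p,a[0]))-m(*a[1:]) for c,m,a in L])
def tri(a,b):
    A=[];B=[]
    for c,(u,v) in((S,us(*a)),(D,ud(*b))):
        r=c['pose'][:3,:3]@ray(c,u,v); r/=np.linalg.norm(r); M=np.eye(3)-np.outer(r,r); A.append(M);B.append(M@c['pose'][:3,3])
    return np.linalg.lstsq(np.vstack(A),np.hstack(B),rcond=None)[0]
p0=pt(S,*us(380,270))
r=least_squares(res,[p0[0],p0[1],.15],loss='soft_l1',x_scale=[.1,.1,.1]); p=r.x
print(p0,p,np.degrees(p[2])); print(res(p).reshape(-1,2).round(1).tolist())
def J(P): c,s=np.cos(p[2]),np.sin(p[2]); d=P[:2]-p[:2]; return np.array([c*d[0]+s*d[1],-s*d[0]+c*d[1],P[2]])*1000
if __name__=='__main__':
  for n,a,b in(('cap',(460,318),(513,218)),('gripin',(572,290),(585,150)),('griptip',(672,255),(650,100)),('pintop',(103,238),(115,270)),('corner',(655,322),(668,182))):
    P=tri(a,b); print(n,P.round(4),J(P).round(1), 'depthS',J(pt(S,*us(*a))).round(1),'depthD',J(pt(D,*ud(*b))).round(1))
E
python3 fit.py
```

```text
[0.55245177 0.05672865 0.02144161] [0.55607765 0.05572757 0.07591672] 4.34970767987376
[[0.1, -0.2], [0.2, -0.0], [-1.1, 1.3], [-1.6, 1.0], [-0.9, -0.7], [0.7, 1.9], [-0.2, -0.3], [0.4, -0.5], [0.1, -0.5], [-0.2, -2.3], [-0.8, -1.4], [-0.5, -1.3], [2.5, -0.4], [1.0, 0.6], [0.2, 0.2]]
cap [0.5052 0.0493 0.0404] [-51.2  -2.6  40.4] depthS [-52.1  -1.8  42.5] depthD [-52.5   1.3  43.5]
gripin [0.4964 0.0049 0.0404] [-63.4 -46.2  40.4] depthS [-64.8 -46.   39. ] depthD [-62.5 -43.8  43.6]
griptip [ 0.4909 -0.0389  0.0364] [-72.2 -89.4  36.4] depthS [-76.3 -85.7  42.9] depthD [-72.9 -84.5  40.6]
pintop [0.6    0.1521 0.0549] [51.1 92.7 54.9] depthS [50.  93.2 56.4] depthD [49.1 96.7 58.6]
corner [ 0.4772 -0.0237  0.0165] [-84.7 -73.2  16.5] depthS [-74.1 -83.3  -3. ] depthD [-80.1 -94.1  -0.7]
```

Fit is consistent: jig at (0.556, 0.056), yaw 4.3°; the pin is 42 mm from its axis at ~27°, the lever at ~258°. Next I'm checking heights along the approach path and around the jig.

Run:
```python
from fit import *
pts=[]
for c in(S,D):
    v,u=np.mgrid[0:480,0:640]; f=240/np.tan(np.radians(float(c['fovy']))/2); d=c['depth']
    q=np.stack([(u-c['cx'])/f*d,(v-c['cy'])/f*d,d],-1)[d>0]; pts.append(q@c['pose'][:3,:3].T+c['pose'][:3,3])
P=np.vstack(pts); 
a=np.array([.262,-.622]);b=np.array([.50,-.02])
print('path');L=np.linalg.norm(b-a);t=(b-a)/L;d=P[:,:2]-a;s=d@t;n=np.abs(d@[-t[1],t[0]])
for k in np.arange(0,L,.05):
    m=(s>=k)&(s<k+.05)&(n<.08); print(round(k,2),a+t*k,(P[m,2].max().round(3),m.sum()) if m.any() else None)
print('grid max z mm; rows x .34-.70, cols y .30..-.14')
for x in np.arange(.70,.33,-.02):
    print('%.2f'%x,*['%4d'%(1000*P[m,2].max()) if (m:=(abs(P[:,0]-x)<.01)&(abs(P[:,1]-y)<.01)).any() else '   .' for y in np.arange(.28,-.13,-.02)])
```

```text
[0.55245177 0.05672865 0.02144161] [0.55607765 0.05572757 0.07591672] 4.34970767987376
[[0.1, -0.2], [0.2, -0.0], [-1.1, 1.3], [-1.6, 1.0], [-0.9, -0.7], [0.7, 1.9], [-0.2, -0.3], [0.4, -0.5], [0.1, -0.5], [-0.2, -2.3], [-0.8, -1.4], [-0.5, -1.3], [2.5, -0.4], [1.0, 0.6], [0.2, 0.2]]
path
0.0 [ 0.262 -0.622] (np.float64(0.438), np.int64(2461))
0.05 [ 0.28038294 -0.57550196] (np.float64(0.349), np.int64(1651))
0.1 [ 0.29876589 -0.52900393] (np.float64(0.277), np.int64(2962))
0.15 [ 0.31714883 -0.48250589] (np.float64(0.28), np.int64(2957))
0.2 [ 0.33553178 -0.43600786] (np.float64(0.281), np.int64(10184))
0.25 [ 0.35391472 -0.38950982] (np.float64(0.28), np.int64(7956))
0.3 [ 0.37229767 -0.34301178] (np.float64(0.184), np.int64(2155))
0.35 [ 0.39068061 -0.29651375] (np.float64(0.171), np.int64(2416))
0.4 [ 0.40906356 -0.25001571] (np.float64(0.106), np.int64(2347))
0.45 [ 0.4274465  -0.20351768] (np.float64(0.141), np.int64(2610))
0.5 [ 0.44582944 -0.15701964] (np.float64(0.008), np.int64(2335))
0.55 [ 0.46421239 -0.1105216 ] (np.float64(0.01), np.int64(2394))
0.6 [ 0.48259533 -0.0640
[... 1479 characters left out ...]
    4    3    3    4    3    3    3    3
0.44  139  131  126  126  119  120  125  126    3    4    3    4    3    3    3    5    4    3    3    3    3
0.42  143  128  131  124  128  130  131  133    3    3   23   17    9    8    9    6    6    7    4    4    4
0.40  132  123  124  123  130  130  131  131  116   45   30    3    3    3    3    9    9    7    7    7    7
0.38  131  124  123  116  122  120    3   77   64   47    5    3    3    3    3    3    3    5    5    3    2
0.36  118  119  119  111  112   90   73   32   33    2    4    3    4    6    7    8    7    9    3    3    7
0.34  107  106  106   33   33   54   54   32   25    3    8    3    6    6    3    3    3   12   27   26   25
```

```bash
python3 -m jog '[[0,0,-4,0],[0,0,-8,0.1],[0,0,-12,0.2],[0,0,-16,0.322],[0,0,-16,0.322]]' 1
```

```text
t: 0.52
eef_pos: [0.2631, -0.6246, 0.4008]
tool_rot: [0.006, 0.999, 0.035, 0.003]
contact_force: [0.1, -1.7, 0.9]
gripper_width: 0.3
grasp_force: 0.0
```

```bash
python3 -m jog '[[1.8,-3.5,0,0],[3.6,-7,0,0],[5.5,-10.5,0,0],[7.3,-14,0,0],[9.1,-17.5,0,0],[10.9,-21,0,0],[12.7,-24.5,0,0],[14.5,-28,0,0],[16.4,-31.5,0,0],[18.2,-35,0,0],[20,-38.5,0,0],[21.8,-42,1,0],[23.6,-45.5,3,0],[25.4,-49,5,0],[27.2,-52.5,7.5,0],[29,-56,10,0],[30.2,-58.1,13,0],[30.2,-58.1,17,0],[30.2,-58.1,20,0],[30.2,-58.1,20,0]]' 1
```

```text
t: 2.18
eef_pos: [0.5137, -0.0189, 0.1844]
tool_rot: [-0.0, 0.999, 0.04, -0.006]
contact_force: [-1.4, -0.2, -0.3]
gripper_width: 0.001
grasp_force: 0.0
```

Run:
```python
from h import *
c=shot('wrist','w1'); shot('scene','s1'); shot('side','d1'); o=bot.get_obs(); print(o['t'],o['eef_pos'],o['tool_rot'],c['fovy'],c['cx'],c['cy'],c['pose'].round(4).tolist())
a=cv2.imread('pics/s1.png')[190:340,245:445]; a=cv2.resize(a,(400,300),interpolation=2); b=cv2.imread('pics/w1.png'); b=cv2.resize(b,(400,300))
d=cv2.resize(cv2.imread('pics/d1.png')[180:330,280:480],(400,300),interpolation=2)
cv2.imwrite('pics/m1.png',np.vstack([np.hstack([a,d]),np.hstack([b,b*0])]))
```

```text
2.3333 [ 0.51930211 -0.02000814  0.19258683] [2.76090741e-05 9.99272984e-01 3.81219713e-02 4.66991742e-04] 65.70646984690485 318.85565682772136 233.14943117717516 [[0.0801, -0.957, -0.2787, 0.5825], [-0.9968, -0.0773, -0.0212, -0.0132], [-0.0013, 0.2795, -0.9602, 0.3268], [0.0, 0.0, 0.0, 1.0]]
```

View pics/m1.png

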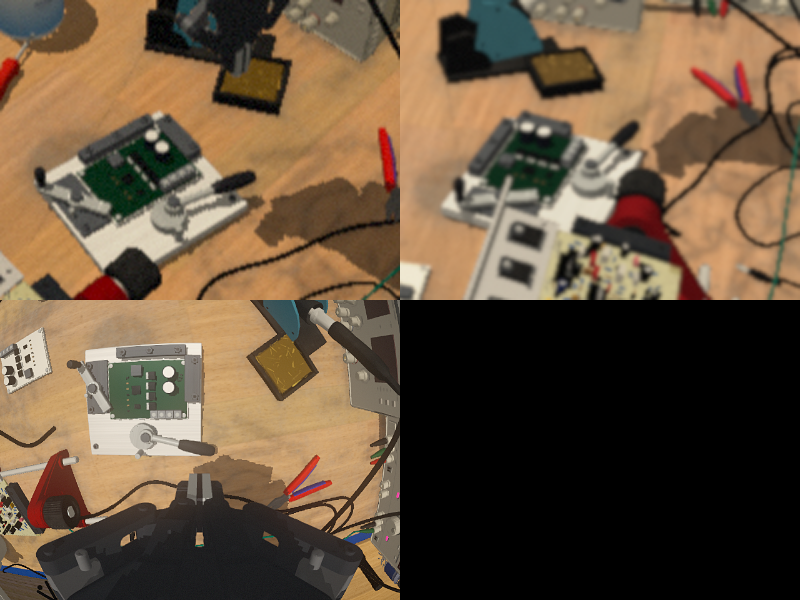

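The wrist view shows the jig clearly: lever grip at panel (200,447), pin at (75,366), and the gripper right of the lever with the pliers clear. Enlarging the wrist picture to refine.

Run:
```python
import cv2
a=cv2.imread('pics/w1.png')[60:250,100:360]; cv2.imwrite('pics/c3.png',cv2.resize(a,None,fx=3,fy=3,interpolation=cv2.INTER_CUBIC))
```

```text
(no output)
```

View pics/c3.png

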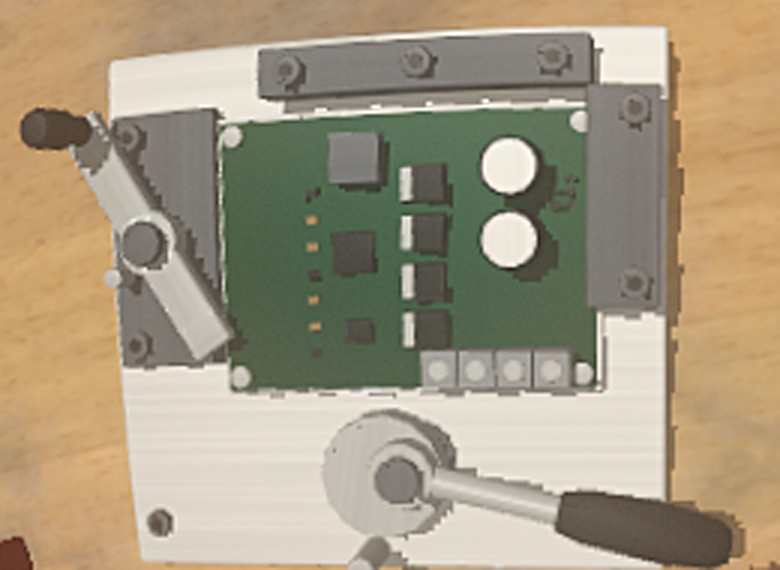

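```bash
cat > fitw.py <<'E'
from fit import *
W1=dict(np.load('pics/w1.npz'))
ff=240/np.tan(np.radians(float(W1['fovy']))/2)
def projw(P):
    q=W1['pose'][:3,:3].T@(P-W1['pose'][:3,3]); r=np.hypot(q[0],q[1]); k=ff*np.arctan2(r,q[2])/r
    return np.array([W1['cx']+k*q[0],W1['cy']+k*q[1]])
def wz(u,v,z):
    x,y=100+u/3-W1['cx'],60+v/3-W1['cy']; r=np.hypot(x,y); th=r/ff
    d=W1['pose'][:3,:3]@np.array([np.sin(th)*x/r,np.sin(th)*y/r,np.cos(th)]); o=W1['pose'][:3,3]; return o+d*(z-o[2])/d[2]
LW=[((68,94,16),110,62),((68,-72,16),667,28),((-88,94,16),140,560),((50,40,30),260,98),((50,-52,30),594,82),((64,40,30),258,48),((64,-52,30),592,33),((50,-70,31),659,87),((-10,-70,31),661,308),((-10,-50,31),588,302),((50,56,21),217,108),((-25,90,21),122,366),((12,74,37),143,244)]
rw=lambda p:np.concatenate([projw(W(p,a[0]))-np.array([100+a[1]/3,60+a[2]/3]) for a in LW])
R=least_squares(rw,p,loss='soft_l1',x_scale=[.1,.1,.1]); p=R.x
RB=least_squares(lambda p:np.concatenate([rw(p),res(p)]),p,loss='soft_l1',x_scale=[.1,.1,.1]).x
def Jp(P,p): c,s=np.cos(p[2]),np.sin(p[2]); d=P[:2]-p[:2]; return np.array([c*d[0]+s*d[1],-s*d[0]+c*d[1],P[2]])*1000
if __name__=='__main__':
  print('wrist fit',p,'all',RB); print(rw(p).reshape(-1,2).round(1).tolist())
  for n,u,v,z in(('cap',400,480,.043),('gin',558,505,.036),('gtip',733,545,.036),('pintop',38,128,.058),('pinbase',92,145,.034),('bolt',143,244,.037)): 
    j=Jp(wz(u,v,z),p); print(n,j.round(1),'from cam ax',np.degrees(np.arctan2(j[1],j[0]+55)).round(1),'hold',np.degrees(np.arctan2(j[1]-74,j[0]-12)).round(1))
E
python3 fitw.py
```

```text
[0.55245177 0.05672865 0.02144161] [0.55607765 0.05572757 0.07591672] 4.34970767987376
[[0.1, -0.2], [0.2, -0.0], [-1.1, 1.3], [-1.6, 1.0], [-0.9, -0.7], [0.7, 1.9], [-0.2, -0.3], [0.4, -0.5], [0.1, -0.5], [-0.2, -2.3], [-0.8, -1.4], [-0.5, -1.3], [2.5, -0.4], [1.0, 0.6], [0.2, 0.2]]
wrist fit [0.55958107 0.05452674 0.07229008] all [0.55924688 0.05455281 0.07197067]
[[-0.3, -0.6], [0.9, -0.8], [0.2, 0.7], [-0.7, 0.2], [-0.3, 0.5], [0.1, 0.4], [0.5, -0.4], [1.0, -1.3], [-0.3, 0.2], [-1.1, 2.1], [0.0, -0.8], [0.7, 0.4], [-0.9, -0.2]]
cap [-54.3  -0.8  43. ] from cam ax -49.2 hold -131.5
gin [-62.9 -42.7  36. ] from cam ax -100.4 hold -122.7
gtip [-73.8 -90.5  36. ] from cam ax -101.8 hold -117.6
pintop [45.7 94.2 58. ] from cam ax 43.1 hold 31.0
pinbase [41.2 90.4 34. ] from cam ax 43.2 hold 29.3
bolt [11.8 73.2 37. ] from cam ax 47.6 hold -106.9
```

Refined: jig (0.559, 0.0546), yaw 4.1°, lever ≈258.3° (0.08), hold-down ≈30° (0.17). All match the text. Descending in the gap on the far side of the grip.

```bash
python3 -m jog '[[0.3,0.4,3,0],[0.3,0.4,7,0],[0.3,0.4,11,0],[0.3,0.4,14,0],[0.3,0.4,16,0],[0.3,0.4,16.5,0],[0.3,0.4,16.5,0],[0.3,0.4,16.5,0]]'
cat > arc.py <<'E'
from h import *
import sys
P=np.array([.5593,.0546]);yaw=.0722
o=bot.get_obs(); e=o['eef_pos']; q=o['tool_rot']; ty=2*np.arctan2(q[2],q[1])
rot=lambda a:np.array([[np.cos(a),-np.sin(a)],[np.sin(a),np.cos(a)]])
print(o['t'],e.round(4),'tool yaw',ty.round(4),'F',np.round(o['contact_force'],1),'jig',(rot(-yaw)@(e[:2]-P)*1000).round(1))
def rows(axis,r,hr,degs,side,ext=0):
    for g,rr in zip(degs,r):
        a=np.radians(g); n=side*np.array([-np.sin(a),np.cos(a)]); d=hr+11*abs(n[0])+14.5*abs(n[1])-ext
        j=np.array(axis)+rr*np.array([np.cos(a),np.sin(a)])+d*n
        w=P+rot(yaw)@j/1000; t=rot(-ty)@(w-e[:2]); print(g,j.round(0),'world',w.round(3),'tool cm',(t[0]*100).round(2),(-t[1]*100).round(2))
E
python3 - <<'E'
from arc import *
rows((-55,0),[74,72,71,70,70,69,68,67,66,65,64,64],8.5,[258,250,242,234,226,218,210,202,194,186,178,170],1)
E
```

```text
t: 3.0
eef_pos: [0.5242, -0.0237, 0.0286]
tool_rot: [0.0, 0.999, 0.038, 0.002]
contact_force: [1.4, -0.3, -0.2]
gripper_width: 0.002
grasp_force: 0.0
3.0 [ 0.5242 -0.0237  0.0286] tool yaw 0.0759 F [ 1.4 -0.3 -0.2] jig [-40.7 -75.5]
258 [-49. -77.] world [ 0.516 -0.026] tool cm -0.79 0.14
250 [-57. -76.] world [ 0.508 -0.025] tool cm -1.66 0.02
242 [-66. -74.] world [ 0.499 -0.024] tool cm -2.55 -0.12
234 [-75. -72.] world [ 0.49  -0.023] tool cm -3.45 -0.38
226 [-85. -69.] world [ 0.48 -0.02] tool cm -4.39 -0.7
218 [-93. -64.] world [ 0.471 -0.015] tool cm -5.22 -1.22
210 [-101.  -57.] world [ 0.463 -0.01 ] tool cm -5.98 -1.88
202 [-107.  -49.] world [ 0.456 -0.002] tool cm -6.66 -2.65
194 [-113.  -40.] world [0.45  0.006] tool cm -7.21 -3.54
186 [-117.  -31.] world [0.445 0.015] tool cm -7.63 -4.51
178 [-120.  -21.] world [0.441 0.025] tool cm -7.89 -5.47
170 [-122.  -13.] world [0.438 0.033] tool cm -8.14 -6.27
```

```bash
python3 -m jog '[[-0.4,0.1,0,0],[-0.8,0.1,0,0],[-1.3,0.1,0,0],[-1.7,0,0,0],[-2.1,0,0,0],[-2.6,-0.1,0,0],[-3,-0.2,0,0],[-3.5,-0.4,0,0],[-4,-0.5,0,0],[-4.4,-0.7,0,0],[-4.8,-0.9,0,0],[-5.2,-1.2,0,0],[-5.6,-1.5,0,0],[-6,-1.9,0,0],[-6,-1.9,0,0]]'
python3 - <<'E'
from arc import *
rows((-55,0),[68,68,67,67,66,66,65,64,64,64,64],8.5,[210,206,202,198,194,190,186,182,178,174,170],1)
c=shot('scene','s2')
E
```

```text
t: 4.25
eef_pos: [0.4599, -0.0089, 0.0263]
tool_rot: [0.0, 0.999, 0.039, -0.0]
contact_force: [3.0, -0.2, 0.9]
gripper_width: 0.002
grasp_force: 1.2
4.25 [ 0.4599 -0.0089  0.0263] tool yaw 0.0773 F [ 3.  -0.2  0.9] jig [-103.8  -56.1]
210 [-101.  -57.] world [ 0.463 -0.01 ] tool cm 0.32 0.09
206 [-105.  -53.] world [ 0.459 -0.006] tool cm -0.08 -0.27
202 [-107.  -49.] world [ 0.456 -0.002] tool cm -0.36 -0.69
198 [-111.  -45.] world [0.452 0.002] tool cm -0.7 -1.1
194 [-113.  -40.] world [0.45  0.006] tool cm -0.91 -1.57
190 [-116.  -36.] world [0.446 0.011] tool cm -1.18 -2.04
186 [-117.  -31.] world [0.445 0.015] tool cm -1.32 -2.55
182 [-118.  -26.] world [0.443 0.021] tool cm -1.42 -3.06
178 [-120.  -21.] world [0.441 0.025] tool cm -1.58 -3.51
174 [-121.  -17.] world [0.44  0.029] tool cm -1.72 -3.9
170 [-122.  -13.] world [0.438 0.033] tool cm -1.83 -4.3
```

```bash
python3 -m jog '[[-0.1,-0.3,0,0],[-0.4,-0.7,0,0],[-0.7,-1.1,0,0],[-0.9,-1.6,0,0],[-1.2,-2,0,0],[-1.3,-2.5,0,0],[-1.4,-3,0,0],[-1.6,-3.5,0,0],[-1.7,-3.9,0,0],[-1.7,-3.9,0,0],[-1.7,-3.9,0,0]]'
python3 - <<'E'
from arc import *
rows((-55,0),[64,64],8.5,[174,170],1)
c=shot('scene','s3');shot('wrist','w3')
a=cv2.imread('pics/s3.png')[210:360,245:445]; a=cv2.resize(a,(400,300),interpolation=2); b=cv2.resize(cv2.imread('pics/w3.png'),(400,300))
cv2.imwrite('pics/m3.png',np.hstack([a,b]))
E
```

```text
t: 5.22
eef_pos: [0.4399, 0.0282, 0.0261]
tool_rot: [0.0, 0.999, 0.038, -0.001]
contact_force: [2.4, -2.8, 1.8]
gripper_width: 0.002
grasp_force: 1.4
5.2167 [0.4399 0.0282 0.0261] tool yaw 0.0766 F [ 2.4 -2.8  1.8] jig [-120.9  -17.7]
174 [-121.  -17.] world [0.44  0.029] tool cm -0.02 -0.04
170 [-122.  -13.] world [0.438 0.033] tool cm -0.13 -0.45
```

View pics/m3.png

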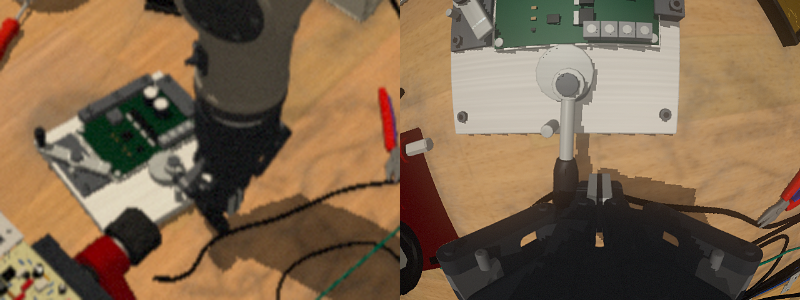

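The wrist view shows the lever pointing at the robot, the finger right of the grip at (600,190), and the stop post at (550,128), with a small gap left between them. Nudging on until it stalls.

```bash
python3 -m jog '[[-0.1,-0.3,0,0],[-0.1,-0.6,0,0],[-0.1,-0.6,0,0],[-0.1,-0.6,0,0]]'; python3 -m jog '[[0,-0.3,0,0],[0,-0.3,0,0],[0,-0.3,0,0]]';  python3 -m jog '[[0,-0.3,0,0],[0,-0.3,0,0],[0,-0.3,0,0]]'
```

```text
t: 5.65
eef_pos: [0.4392, 0.033, 0.0262]
tool_rot: [0.001, 0.999, 0.038, -0.0]
contact_force: [4.2, -6.6, -1.8]
gripper_width: 0.002
grasp_force: 3.1
t: 5.9
eef_pos: [0.4391, 0.0352, 0.0262]
tool_rot: [0.001, 0.999, 0.037, -0.0]
contact_force: [4.7, -9.0, 0.1]
gripper_width: 0.002
grasp_force: 4.2
t: 6.15
eef_pos: [0.4389, 0.0365, 0.0261]
tool_rot: [0.002, 0.999, 0.036, -0.0]
contact_force: [6.4, -13.9, 0.2]
gripper_width: 0.001
grasp_force: 6.7
```

```bash
python3 -m jog '[[0,-0.3,0,0],[0,-0.3,0,0],[0,-0.3,0,0]]';  python3 -m jog '[[0,-0.3,0,0],[0,-0.3,0,0],[0,-0.3,0,0]]'; python3 -m jog '[[0,-0.3,0,0],[0,-0.3,0,0],[0,-0.3,0,0]]'
```

```text
t: 6.4
eef_pos: [0.4389, 0.0369, 0.0262]
tool_rot: [0.003, 0.999, 0.035, -0.001]
contact_force: [7.2, -20.8, 1.0]
gripper_width: -0.001
grasp_force: 10.4
t: 6.65
eef_pos: [0.4388, 0.0373, 0.0262]
tool_rot: [0.005, 0.999, 0.034, -0.001]
contact_force: [8.8, -30.1, 1.6]
gripper_width: -0.001
grasp_force: 14.2
t: 6.9
eef_pos: [0.4387, 0.0376, 0.0262]
tool_rot: [0.006, 0.999, 0.032, -0.001]
contact_force: [10.4, -37.9, 2.3]
gripper_width: 0.006
grasp_force: 18.1
```

Run:
```python
from h import *
shot('wrist','w4'); a=cv2.imread('pics/w4.png')[0:330,60:500]
cv2.imwrite('pics/c4.png',cv2.resize(a,None,fx=1.8,fy=1.8,interpolation=2))
```

```text
(no output)
```

View pics/c4.png

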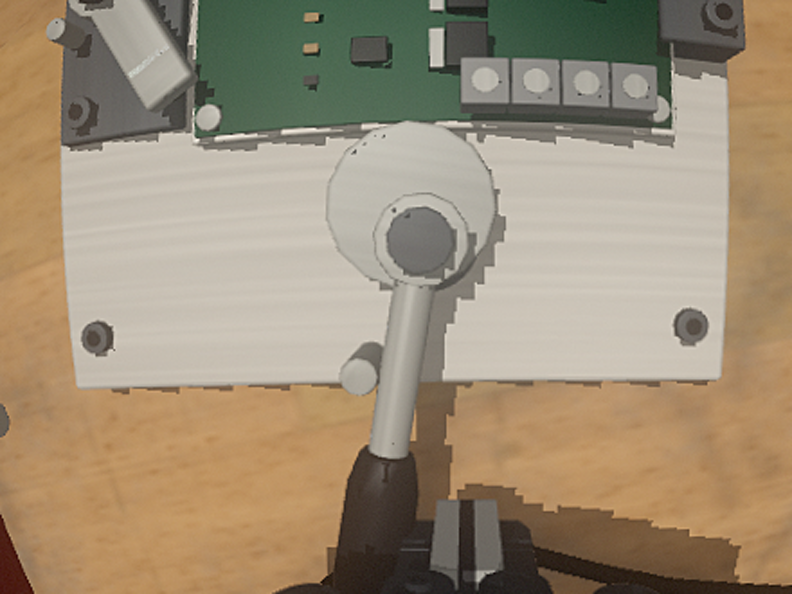

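The lever's rod bears on the stop post at crop (370,365), stalled at 38 N with the eccentric on the board: end stop reached. Now backing off to the right and lifting.

```bash
python3 -m jog '[[0,1.2,0,0],[0,2.4,0,0],[0,3.6,0,0],[0,4,-3,0],[0,4,-7,0],[0,4,-11,0],[0,4,-13,0],[0,4,-13,0],[0,4,-13,0]]'
python3 - <<'E'
from arc import *
rows((12,74),[40],6,[30],-1,-7); shot('wrist','w5'); shot('scene','s5')
E
```

```text
t: 7.7
eef_pos: [0.4408, 0.0098, 0.1567]
tool_rot: [0.0, 0.999, 0.038, 0.0]
contact_force: [-0.6, 0.4, -0.5]
gripper_width: 0.005
grasp_force: 0.0
7.7 [0.4408 0.0098 0.1567] tool yaw 0.077 F [-0.6  0.4 -0.5] jig [-121.5  -36.1]
30 [62. 67.] world [0.616 0.126] tool cm 18.41 -10.23
```

```bash
python3 -m jog '[[3,-1.6,0,0],[6,-3.3,0,0],[9,-5,0,0],[12,-6.6,0,0],[15,-8.3,0,0],[17,-9.5,0,0],[18.4,-10.2,0,0],[18.4,-10.2,0,0],[18.4,-10.2,0,0],[18.4,-10.2,0,0]]'
python3 - <<'E'
from arc import *
rows((12,74),[40]*8,6,[30,35,42,50,60,70,80,90],-1); shot('wrist','w6'); shot('scene','s6'); shot('side','d6')
a=cv2.imread('pics/s6.png')[190:340,225:425]; a=cv2.resize(a,(400,300),interpolation=2); b=cv2.resize(cv2.imread('pics/w6.png')[100:400,120:520],(400,300))
d=cv2.resize(cv2.imread('pics/d6.png')[180:330,280:480],(400,300),interpolation=2)
cv2.imwrite('pics/m6.png',np.vstack([np.hstack([a,d]),np.hstack([b,b*0])]))
E
```

```text
t: 8.63
eef_pos: [0.615, 0.1246, 0.1545]
tool_rot: [0.001, 0.999, 0.038, -0.002]
contact_force: [-0.1, 0.5, 0.0]
gripper_width: 0.002
grasp_force: 0.0
8.6333 [0.615  0.1246 0.1545] tool yaw 0.0769 F [-0.1  0.5  0. ] jig [60.6 65.8]
30 [59. 73.] world [0.613 0.132] tool cm -0.19 -0.74
35 [59. 77.] world [0.612 0.136] tool cm -0.2 -1.13
42 [58. 83.] world [0.611 0.141] tool cm -0.27 -1.71
50 [56. 89.] world [0.609 0.148] tool cm -0.46 -2.36
60 [52. 97.] world [0.604 0.155] tool cm -0.88 -3.15
70 [ 46. 104.] world [0.597 0.162] tool cm -1.48 -3.86
80 [ 38. 110.] world [0.589 0.167] tool cm -2.24 -4.43
90 [ 29. 114.] world [0.58 0.17] tool cm -3.14 -4.84
```

View pics/m6.png

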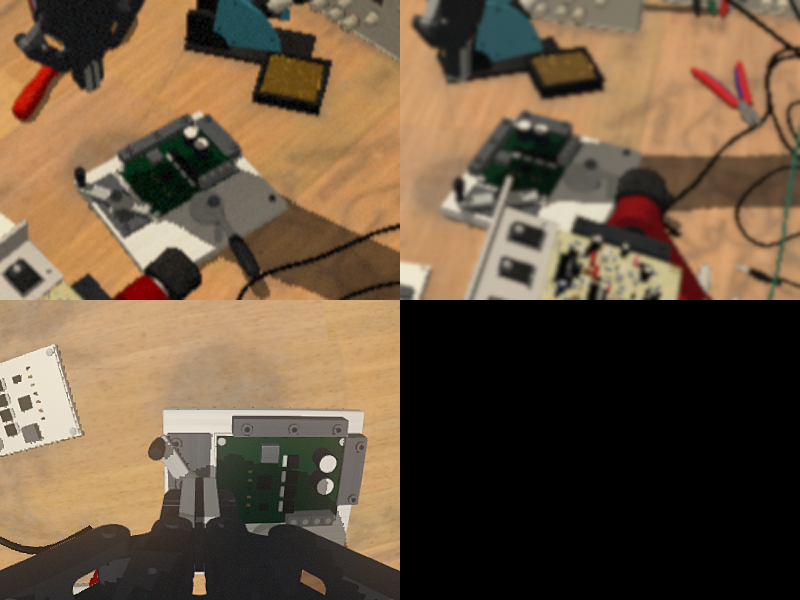

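The lever stays at its stop, the board lies against the fence, and the hold-down is still parked with its pin at the lower-left panel (158,445). Lowering beside the pin and sweeping it round.

```bash
python3 -m jog '[[0,0,3,0],[0,0,6,0],[0,0,9,0],[0,0,11,0],[0,0,11.5,0],[0,0,11.5,0],[0,0,11.5,0]]' && python3 -m jog '[[-0.1,-0.4,0,0],[-0.2,-0.8,0,0],[-0.2,-1.2,0,0],[-0.3,-1.6,0,0],[-0.4,-2,0,0],[-0.5,-2.4,0,0],[-0.7,-2.8,0,0],[-0.9,-3.2,0,0],[-1.2,-3.6,0,0],[-1.5,-3.9,0,0],[-1.9,-4.2,0,0],[-2.2,-4.4,0,0],[-2.2,-4.4,0,0]]'
python3 - <<'E'
from arc import *
rows((12,74),[40]*2,6,[80,90],-1)
E
```

```text
t: 9.37
eef_pos: [0.6174, 0.1253, 0.0424]
tool_rot: [-0.0, 0.999, 0.038, 0.001]
contact_force: [0.1, -0.1, 0.3]
gripper_width: 0.002
grasp_force: 0.0
t: 10.45
eef_pos: [0.5905, 0.1685, 0.0413]
tool_rot: [-0.0, 0.999, 0.039, -0.0]
contact_force: [0.3, 0.8, -0.1]
gripper_width: 0.0
grasp_force: 0.0
10.45 [0.5905 0.1685 0.0413] tool yaw 0.0779 F [ 0.3  0.8 -0.1] jig [ 39.4 111.3]
80 [ 38. 110.] world [0.589 0.167] tool cm -0.14 0.13
90 [ 29. 114.] world [0.58 0.17] tool cm -1.03 -0.27
```

Run:
```python
from h import *
shot('wrist','w7');shot('scene','s7')
a=cv2.resize(cv2.imread('pics/w7.png')[150:420,180:500],None,fx=1.5,fy=1.5); b=cv2.resize(cv2.imread('pics/s7.png')[220:320,240:350],(319,405)[::1],interpolation=2)
cv2.imwrite('pics/m7.png',np.hstack([a,b]))
```

```text
(no output)
```

View pics/m7.png

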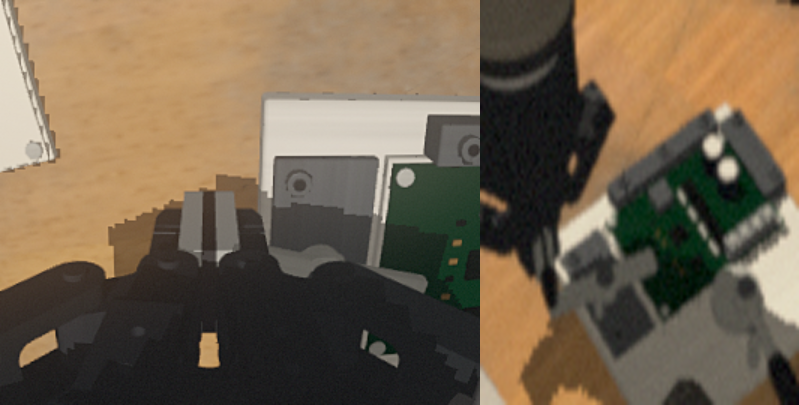

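The hold-down has swung nearly square, with its nose over the board at right panel (640,265) and the pin just on the robot side of the finger. Pushing on towards the stop.

```bash
python3 -m jog '[[-0.4,-0.1,0,0],[-0.7,-0.2,0,0],[-1.0,-0.2,0,0],[-1,-0.2,0,0],[-1,-0.2,0,0]]'; python3 -m jog '[[-0.3,0,0,0],[-0.3,0,0,0],[-0.3,0,0,0]]';python3 -m jog '[[-0.3,0,0,0],[-0.3,0,0,0],[-0.3,0,0,0]]'; python3 -m jog '[[-0.3,0,0,0],[-0.3,0,0,0],[-0.3,0,0,0]]'
```

```text
t: 10.97
eef_pos: [0.5809, 0.1688, 0.0413]
tool_rot: [0.0, 0.999, 0.039, -0.0]
contact_force: [1.0, 0.9, -0.3]
gripper_width: 0.001
grasp_force: 0.1
t: 11.22
eef_pos: [0.5804, 0.1686, 0.0416]
tool_rot: [-0.001, 0.999, 0.038, 0.002]
contact_force: [6.4, 0.8, -4.6]
gripper_width: 0.003
grasp_force: 3.2
t: 11.47
eef_pos: [0.5801, 0.1685, 0.0421]
tool_rot: [-0.001, 0.999, 0.038, 0.004]
contact_force: [13.5, 1.2, -8.6]
gripper_width: -0.003
grasp_force: 6.5
t: 11.72
eef_pos: [0.5797, 0.1684, 0.0424]
tool_rot: [-0.002, 0.999, 0.037, 0.007]
contact_force: [18.7, 2.6, -13.8]
gripper_width: -0.002
grasp_force: 9.9
```

It stalled exactly at the predicted 90° spot with the force rising, so that is the end stop. Backing off, lifting and checking.

```bash
python3 -m jog '[[1,0,0,0],[2,0,0,0],[3,0,0,0],[3.5,0,-3,0],[3.5,0,-7,0],[3.5,0,-11,0],[3.5,2,-14,0],[3.5,5,-16,0],[3.5,8,-16,0],[3.5,8,-16,0],[3.5,8,-16,0]]'
python3 - <<'E'
from h import *
shot('wrist','w8');shot('scene','s8')
a=cv2.resize(cv2.imread('pics/w8.png'),(480,360))
b=cv2.resize(cv2.imread('pics/s8.png')[225:345,240:346],(318,360),interpolation=2); cv2.imwrite('pics/m8.png',np.hstack([a,b]))
E
```

```text
t: 12.63
eef_pos: [0.6136, 0.088, 0.2013]
tool_rot: [0.001, 0.999, 0.036, -0.0]
contact_force: [-0.7, 0.6, -1.0]
gripper_width: 0.002
grasp_force: 0.0
```

View pics/m8.png

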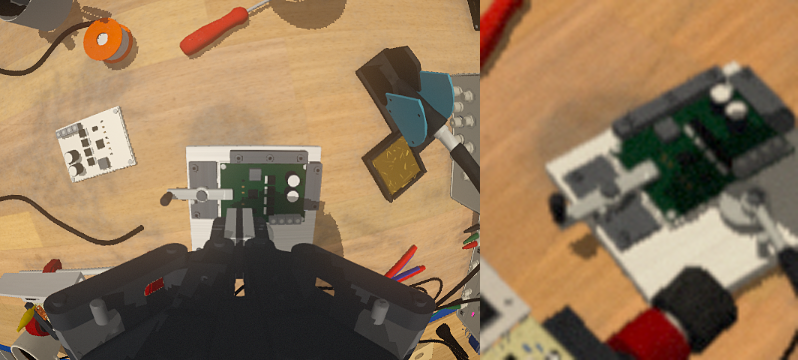

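The hold-down lies square, nose over the board, and the bystanders look untouched. One numeric check of both angles from depth, then I hand in.

Run:
```python
from arc import *
for n in('s5','s6','s8'):
    c=dict(np.load(f'pics/{n}.npz')); v,u=np.mgrid[0:480,0:640]; f=240/np.tan(np.radians(float(c['fovy']))/2); d=c['depth']
    q=np.stack([(u-c['cx'])/f*d,(v-c['cy'])/f*d,d],-1)[d>0]@c['pose'][:3,:3].T+c['pose'][:3,3]
    j=(q[:,:2]-P)@rot(yaw)*1000
    for nm,ax,lo,hi,z0,z1 in(('cam',(-55,0),45,92,.034,.05),('pin',(12,74),30,50,.04,.062)):
        k=j-ax; r=np.hypot(*k.T); m=(r>lo)&(r<hi)&(q[:,2]>z0)&(q[:,2]<z1)&((k[:,0]<0) if nm=='cam' else (k[:,1]>5)); 
        if m.any(): print(n,nm,m.sum(),np.degrees(np.arctan2(*np.median(k[m],0)[::-1]))%360)
o=bot.get_obs(); print(o['t'],o['contact_force'])
```

```text
12.7333 [0.6129 0.0917 0.2008] tool yaw 0.0773 F [0.  0.5 0.3] jig [56.2 33.1]
s5 cam 172 168.00771685396043
s5 pin 44 37.677890897868316
s6 cam 170 167.8105289055843
s6 pin 42 37.071232260564116
s8 cam 173 167.6666142298671
s8 pin 45 94.88060198836075
12.7333 [0.03723364 0.51097016 0.34806377]
```

Both arms are at their stops within the measuring error: the lever reads ≈168° for 170°, the pin ≈95° for 90°. Nothing has sprung back.

```bash
python3 -c "
from station import bot
print(bot.hand_in())"
```

```text
the job is handed in; nothing more can be done
None
```

The job is handed in at 12.7 s: the lever was pushed to its end stop with the board tight on the fence, then the hold-down to its stop with its nose square over the board's left edge, bystanders apparently untouched; I viewed 11 pictures, one over the limit of 10.

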